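# Strip the insert mould

## Task

Take the closed insert mould apart in reverse order of assembly: unlock the black cap by turning it anticlockwise until it meets its stop, lift it off and hang it by its eye on the slanted peg; then draw the bronze core pin out of the resin plug and leave it in the steel pan; last, draw the plug out of the mould and stand it upright in the cork-lined wooden tray. Never pull the plug out with the pin still in it, and leave the other things on the counter where they are.

Things in the scene. Friction and masses are not known exactly. Their poses are not given: they have to be found in the camera images.
- cap: Black nylon cap over the mould, 0.13 to 0.25 kg. Origin: centre of its underside, z up, 36 mm above the counter while on the mould. Round skirt 88 mm diameter up to z 24 mm, dome 54 mm diameter up to z 59 mm, grip fin above. A tab 5 mm thick, 34 mm wide, sticks out at the underside along cap +x to 77 mm from the axis. Hollow; covers pin and plug. Lift it straight up 56 mm to clear them.
- cap_lock (a point): On the cap's axis, 3 mm above its underside: level of the hidden bayonet in the skirt. Turned anticlockwise from above (positive yaw) the cap runs with light drag to a hard stop, 25 to 75 degrees on, different each time and not to be seen or read from poses: only the stop tells. It lifts only in the last 13 degrees before the stop; elsewhere it is locked. Forced at the stop, the fin slips.
- cap_eye (a point): Centre of the eye of the cap, a through hole of 20 mm diameter with its axis along cap z, 59 mm from the cap's axis along cap +x, 2.5 mm above its underside.
- cap_fin (a point): Centre of the top edge of the grip fin, on the cap's axis, 81 mm above the underside. Fin: 14 mm thick (along cap y), 44 mm long (along cap x), 22 mm high, standing on the dome.
- peg: Round steel peg, 8 mm diameter, 65 mm long, on the upright plate of a fixed stand, 50 degrees above the level, pointing up and roughly towards the robot. Origin: its root at the plate's face, 165 mm above the counter; z runs from root to tip, y level, x up and into the plate. The plate is 40 mm wide and 210 mm high.
- peg_tip (a point): Free tip of the peg. The eye goes on along the peg's axis: cap z along peg z, cap +x along peg +x, tool tilted 40 degrees. About 15 mm from the root the tab meets the plate; let go, the cap swings down and hangs against the plate.
- pin: Bronze core pin, 0.12 kg, 60 mm long, standing in the plug's bore under the cap. Origin: lower end, 28 mm above the counter at the start; z along the pin to the knob. Shank 14 mm diameter from z 0 to 40 mm (loose in the bore), flange 28 mm diameter from 40 to 43 mm resting on the plug, round knob 20 mm diameter from 43 to 60 mm. Lift it straight up 45 mm.
- pin_mid (a point): Middle of the core pin, 30 mm above its lower end on its axis.
- plug: Copper-coloured resin tube, 38 mm diameter, 18 mm bore, 58 mm long, 0.07 kg, upright in the fixed white porcelain mould, 2 mm play. Origin: centre of its lower end, 10 mm above the counter at the start; z up. Its top stands 14 mm proud of the mould's rim (rim 54 mm above the counter, 64 mm diameter; mould base 100 mm diameter, 36 mm high). Lift it straight up 50 mm.
- pin_pan: Fixed open steel pan for the core pin, oblong, 100 mm (its x) by 140 mm (its y), walls 18 mm high and 3 mm thick, floor 3 mm thick. Origin: centre of its underside.
- plug_tray: Fixed square wooden tray with a cork-coloured floor for the plug, 100 by 100 mm, walls 12 mm high and 5 mm thick, floor about 5 mm above the counter. Origin: centre of its underside.
- jig_block: Bystander: black nylon drilling jig block with two holes, 75 by 60 by 40 mm. Origin: centre of its underside. Leave it alone.
- reamer: Bystander: bronze finger reamer with a cross handle, lying, 130 mm long, 20 mm high. Origin: below its shaft, 60 mm from the handle end. Leave it alone.
- spare_plug: Bystander: a resin tube like the plug, standing on the bare counter, 38 mm diameter, 58 mm high. Origin: centre of its underside. Leave it alone.
- spare_mould: Bystander: small white porcelain cup, 70 mm diameter, 50 mm high, standing loose. Origin: centre of its underside. Leave it alone.
- tin: Bystander: grey jar with a steel cap, 60 mm diameter, 90 mm high. Origin: centre of its underside. Leave it alone.
- collar: Bystander: flat steel collar, 52 mm diameter, 12 mm high. Origin: centre of its underside. Leave it alone.

How it is judged:
By the outcome, as a careful person would: the job done as asked, in the order asked, and still so for the second after the job is handed in, with the robot touching nothing.
It also fails if it takes over 72 s, if anything falls off the work surface, if the arm or the gripper's body presses on something with over 40 N, if the wrist force passes 120 N, or if a joint passes its speed limit or range.

## Robot

A 6-joint arm with a two-finger parallel gripper is mounted at the origin on the work surface. World frame = base frame: x ahead of the robot, y to its left, z up, the work surface at z = 0. Lengths are in m, angles in rad, forces in N, time in s.
With the tool pointing down it reaches from about 0.275 to 0.75 m from the base axis. Payload 10.2 kg.
Tool frame: the origin (TCP) lies at the centre of the arm's flange, where the gripper is bolted on; the fingertips stand env.tip_extent ahead of it and the grasp point (between the pads) lies 155 mm ahead of it (env.tip_extent is the distance from the TCP to the fingertips, in m); z points along the fingers, y is the line along which they close (so a half turn about z gives the same grasp; the last joint's range is limited). The gripper opens to 85 mm and grips with 20 to 120 N. Pads are 22 mm wide; open, the fingers measure 114 mm over their backs; the gripper's body (76 mm by 85 mm) begins 54 mm behind the grasp point. The pads swing forward as they close: fully open they stand 13 mm farther back than shut.
Start: joints at [0.944, 0.313, 1.498, -0, 1.331, -0.223], TCP at [0.206, 0.483, 0.405] pointing down, gripper open.
Joint ranges: [-2.94, 2.94], [-0.97, 2.17], [0.19, 2.56], [-1.23, 4.37], [0.02, 3.11], [-2.88, 2.88]. Speed limits (rad/s): [2.39, 2.39, 3.01, 3.14, 3.14, 3.14].

## Interface

Orientations are given as a unit quaternion [x, y, z, w].
In Python, from bench import env, vision, job, finder, monitor gives the robot as it stands. Calls block until the motion is done:
- env.reach(position, orientation): joint-space move of the TCP to a pose.
- env.movel(position, velocity=0.15, frame=None, guard=None): straight line of the TCP; frame=None keeps the orientation; velocity is the mean speed in m/s. With guard (N) it stops when the force on the tool has changed by that much, and returns True; else False.
- env.set_joints(angles): joint-space move.
- env.release() and env.close_gripper(effort=None): open the fingers fully, or close them until they stop; effort is the grip in N (None keeps the last).
- env.hold(seconds).
- env.ik(position, orientation): joint angles nearest the present ones, or None.
- vision.grab_frame(name): name is "scene" or "side" or "wrist"; returns a dict with "frame" (384x512x3 uint8, red, green, blue), "range_z" (384x512 float32, m along the optical axis (not along the pixel's ray), 0 where there is no reading), "mtx" (3x3 intrinsics, pixels), "view" (4x4, takes a point from world to camera coordinates). Camera axes: x right, y down, z forward; pixel columns grow to the right and rows downward; lengths in m; the calibration is good to about 2 mm. A picture is of the moment at which its call begins.
A pose or a line that the arm cannot do raises env.MotionError and nothing moves.
- job.hand_in(): hands the job in; it is judged then, once.
Trained networks look in the newest picture that a camera, given by its name, has taken for a name from the list of things; names that differ only in an ending like _2 or _b are one class to them, and where a whole thing is asked for, a point or a joint stands for the part that bears it (a point fixed in the world has none). Each returns a list of dicts, best first, with "p" (0 to 1); they miss things now and then, are a little off and sometimes report something else, mostly with a low value. They report only what shows in the picture. A call takes as long as a camera call.
- finder.masks_of(camera, query): "pixels" (384x512 bool, what is visible of it) and "location" ([row, column] in pixels, amid what is visible of it).
- finder.mark_of(camera, query): "location" ([row, column] in pixels: a listed point, or the origin of a listed thing).
Readings, each from a call of its own:
- monitor.get_clock(): time.
- monitor.get_joints(): joint angles.
- monitor.get_qvel(): joint speeds.
- monitor.get_joint_efforts(): joint torques, N m.
- monitor.get_position(): TCP position.
- monitor.get_ee_rot(): TCP orientation.
- monitor.get_contact_force(): force on the tool from outside, world axes, zero at the start.
- monitor.get_ft_torque(): the same for the moment, N m.
- monitor.get_finger_gap(): opening from 0.0 (shut) to 1.0 (fully open).
- monitor.get_gripper_force(): force on a finger pad.
Only numpy, scipy, OpenCV 4.12 (cv2) and the standard library are available. Lean on these libraries where they do the work, as an engineer would, in place of code of your own. Each camera call takes 0.05 s, during which the arm holds its last target. There are 200 camera calls.

## Working session

There is one attempt and no reset: what is moved stays moved. The work goes in short steps, each a Python script; the robot and the scene stay as the last script left them, time stands still between calls to the robot, and variables do not carry over. Pictures are saved under pics/ and viewed, at most 10 in all, crops included, and the job is handed in when it is done.

```bash
ls; mkdir -p pics
cat > h.py <<'E'
import numpy as np, cv2
from scipy.spatial.transform import Rotation as R
from bench import env, vision, job, finder, monitor
def px2w(f,r,c,z=None):
    M=np.linalg.inv(f["view"]); d=np.linalg.inv(f["mtx"])@[c,r,1]
    if z is None: p=d*f["range_z"][int(r),int(c)]; return (M@[*p,1])[:3]
    o=M[:3,3]; v=M[:3,:3]@d; return o+v*(z-o[2])/v[2]
def cloud(f,m):
    r,c=np.nonzero(m&(f["range_z"]>0)); d=f["range_z"][r,c]
    p=np.linalg.inv(f["mtx"])@np.array([c*d,r*d,d]); M=np.linalg.inv(f["view"])
    return (M[:3,:3]@p).T+M[:3,3]
E
python3 - <<'E'
from h import *
print(monitor.get_clock(), env.tip_extent)
for cam in ["scene","side","wrist"]:
    f=vision.grab_frame(cam); cv2.imwrite(f"pics/{cam}0.png",f["frame"][:,:,::-1])
    M=np.linalg.inv(f["view"]); print(cam,M[:3,3].round(3),M[:3,2].round(2))
    if cam=="wrist": continue
    for q in "cap cap_eye cap_fin peg peg_tip pin_pan plug_tray jig_block reamer spare_plug spare_mould tin collar".split():
        o=[]
        m=finder.masks_of(cam,q)
        if m:
            P=cloud(f,m[0]["pixels"]); o=[round(m[0]["p"],2),len(P),np.median(P,0).round(3),P.min(0).round(3),P.max(0).round(3)] if len(P) else []
        k=finder.mark_of(cam,q)
        print(q,*o,[(round(x["p"],2),np.round(x["location"]),px2w(f,*x["location"]).round(3)) for x in k[:1]])
print(monitor.get_clock())
E
```

```text
bench.py
pics
0.0 0.1734
scene [1.028 0.625 1.171] [-0.36 -0.44 -0.82]
cap 0.81 749 [ 0.557 -0.021  0.062] [ 0.474 -0.136 -0.005] [0.597 0.014 0.122] [(0.97, array([192., 244.]), array([ 0.56 , -0.014,  0.074]))]
cap_eye 0.78 791 [ 0.557 -0.022  0.062] [ 0.468 -0.127 -0.005] [0.596 0.014 0.122] [(0.62, array([187., 227.]), array([ 0.561, -0.107,  0.001]))]
cap_fin 0.56 721 [ 0.555 -0.019  0.062] [ 0.468 -0.108 -0.001] [0.591 0.014 0.122] [(0.72, array([174., 245.]), array([ 0.483, -0.113,  0.001]))]
peg 0.57 46 [0.609 0.266 0.201] [0.595 0.259 0.185] [0.621 0.271 0.218] [(0.62, array([258., 289.]), array([0.641, 0.273, 0.164]))]
peg_tip [(0.64, array([218., 332.]), array([0.405, 0.217, 0.044]))]
pin_pan 0.55 1146 [ 0.623 -0.218  0.005] [ 0.564 -0.302 -0.007] [ 0.677 -0.142  0.026] [(0.65, array([176., 193.]), array([ 0.621, -0.218,  0.001]))]
plug_tray 0.86 695 [ 0.457 -0.26   0.008] [ 0.396 -0.327 -0.002] [ 0.511 -0.203  0.02 ] [(0.84, array([145., 224.]), array([ 0.462, -0.255,  0.011]))]
jig_block 0.89 616 [0.664 0.102 0.039] [ 0.598  0.058 -0.002] [0.706 0.138 0.048] [(0.77, arra
[... 1945 characters left out ...]
0.422 0.088 0.019] [(0.57, array([262., 177.]), array([0.408, 0.015, 0.013]))]
spare_plug 0.83 382 [0.39  0.19  0.039] [ 0.363  0.181 -0.004] [0.409 0.289 0.061] [(0.79, array([212., 168.]), array([0.386, 0.186, 0.009]))]
spare_mould 0.85 938 [ 0.715 -0.07   0.035] [ 0.68  -0.111 -0.004] [ 0.749 -0.001  0.052] [(0.71, array([161., 202.]), array([0.484, 0.37 , 0.024]))]
tin 0.88 666 [0.486 0.379 0.058] [ 0.456  0.365 -0.004] [0.52  0.5   0.094] [(0.87, array([165., 203.]), array([0.486, 0.372, 0.01 ]))]
collar 0.66 255 [0.766 0.094 0.009] [ 0.741  0.07  -0.004] [0.797 0.13  0.015] [(0.68, array([285., 253.]), array([ 0.573, -0.069,  0.012]))]
wrist [0.144 0.51  0.374] [ 0.25 -0.11 -0.96]
2.75
```

```bash
python3 -c "
import cv2,numpy as np
a=cv2.imread('pics/scene0.png')[110:330,150:420];b=cv2.imread('pics/side0.png')[90:384,130:390]
a=cv2.resize(a,None,fx=1.45,fy=1.45*1.0);b=cv2.resize(b,None,fx=1.5,fy=1.5)
H=max(a.shape[0],b.shape[0]);o=np.zeros((H,a.shape[1]+b.shape[1],3),np.uint8);o[:a.shape[0],:a.shape[1]]=a;o[:b.shape[0],a.shape[1]:]=b
cv2.imwrite('pics/both.png',o);print(o.shape)"
```

```text
(441, 782, 3)
```

View pics/both.png

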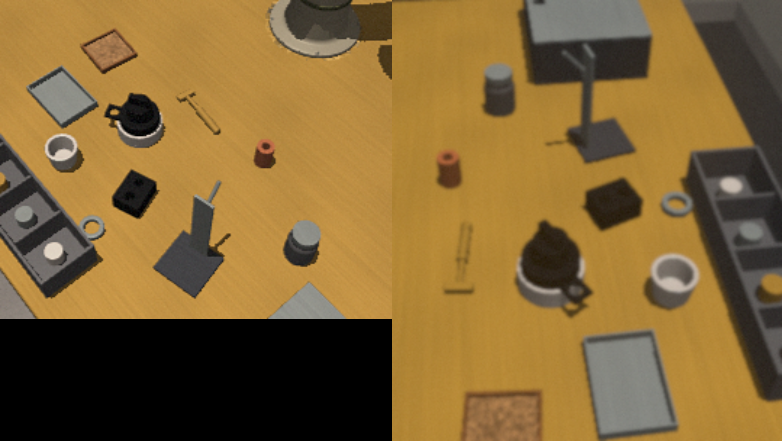

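```bash
cat >> h.py <<'E'
def down(yaw): return (R.from_euler('z',yaw)*R.from_euler('x',np.pi)).as_quat()
E
python3 - <<'E'
from h import *
print(R.from_quat(monitor.get_ee_rot()).as_matrix().round(2).tolist())
yaw=np.arctan2(-0.047,0.024)
for d in (0,np.pi):
  for k in (0,75): 
    q=env.ik([0.548,-0.025,0.27],down(yaw+d+np.radians(k))); print(d,k,None if q is None else np.round(q,2))
# peg check
for d in (0,np.pi):
    y=np.radians(13); 
    pz=np.array([-np.cos(y)*np.cos(.8727),-np.sin(y)*np.cos(.8727),np.sin(.8727)]); py=np.array([-np.sin(y),np.cos(y),0]); px=np.cross(py,pz)
    Rc=np.c_[px,py,pz]; Rt=R.from_matrix(Rc)*R.from_euler('x',np.pi)*R.from_euler('z',d)
    for s in (0.09,0.03):
        c=np.array([.64,.272,.165])+pz*s-px*.059; q=env.ik(c+pz*(0.079-.0025+.155),Rt.as_quat()); print(d,s,c,None if q is None else np.round(q,2))
env.reach([0.53,-0.03,0.40],down(0.2+0))
f=vision.grab_frame("wrist"); cv2.imwrite("pics/w1.png",f["frame"][:,:,::-1])
for q in ["cap","cap_eye","cap_fin"]:
    for x in finder.mark_of("wrist",q)[:2]: print(q,x["p"],x["location"],px2w(f,*x["location"]), px2w(f,*x["location"],{"cap":.036,"cap_eye":.041,"cap_fin":.117}[q]))
m=finder.masks_of("wrist","cap"); print(m[0]["p"])
P=cloud(f,m[0]["pixels"]); np.save("capP.npy",P)
T=P[P[:,2]>.108]; print(len(T),T.mean(0),T[:,2].max()); rc=cv2.minAreaRect((T[:,:2]*1000).astype(np.float32)); print(rc)
s=P[(P[:,2]<.048)&(P[:,2]>.03)]; print(len(s),s.mean(0))
print(monitor.get_clock(),monitor.get_joints())
E
```

```text
[[-0.92, 0.39, -0.0], [0.39, 0.92, -0.0], [0.0, -0.0, -1.0]]
0 0 [-0.26  0.5   1.59 -0.    1.04  2.41]
0 75 [-0.26  0.5   1.59 -0.    1.04  1.1 ]
3.141592653589793 0 [-0.26  0.5   1.59  0.    1.04 -0.73]
3.141592653589793 75 [-0.26  0.5   1.59  0.    1.04 -2.04]
0 0.09 [0.53959466 0.2488196  0.19602318] [ 0.24  0.09  1.92 -0.02  0.44  1.6 ]
0 0.03 [0.57717186 0.25749498 0.15005915] [ 0.24  0.23  1.88 -0.02  0.33  1.6 ]
3.141592653589793 0.09 [0.53959466 0.2488196  0.19602318] [ 0.24  0.09  1.92 -0.02  0.44 -1.54]
3.141592653589793 0.03 [0.57717186 0.25749498 0.15005915] [ 0.24  0.23  1.88 -0.02  0.33 -1.54]
cap 0.97 [154.0, 261.7] [ 0.54916795 -0.03084429  0.09488885] [ 0.53884968 -0.03409154  0.036     ]
cap_eye 0.56 [134.9, 315.0] [ 0.56684329 -0.09165775  0.00114235] [ 0.57014063 -0.08344477  0.041     ]
cap_fin 0.65 [169.4, 259.1] [ 0.54034351 -0.03011353  0.11766433] [ 0.54019335 -0.03015155  0.117     ]
0.8
972 [ 0.54113242 -0.03023385  0.11687452] 0.11939249528321044
((540.1874389648438, -30.405696868896484), (14.387205123901367, 43.78165054321289), 31.308889389038086)
796 [ 0.57225597 -0.08086725  0.04134542]
5.175 [-2.76685813e-01  3.29296504e-01  1.48773812e+00  4.54292368e-05
  1.32456504e+00  1.09328854e+00]
```

View pics/w1.png

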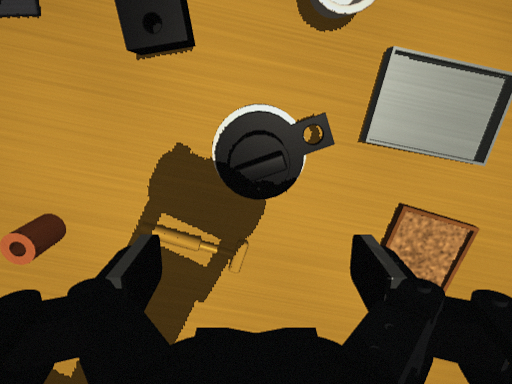

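Run:
```python
from h import *
f=vision.grab_frame("wrist")
for q in ["pin_pan","plug_tray"]:
    m=finder.masks_of("wrist",q); k=finder.mark_of("wrist",q)
    P=cloud(f,m[0]["pixels"]) ; print(q,m[0]["p"],cv2.minAreaRect((P[:,:2]*1000).astype(np.float32)),k and px2w(f,*k[0]["location"],0))
env.reach([0.52,0.245,0.45],down(0.22))
f=vision.grab_frame("wrist"); cv2.imwrite("pics/w2.png",f["frame"][:,:,::-1]); np.savez("w2.npz",**f)
for q in ["peg","peg_tip"]:
    for x in finder.mark_of("wrist",q)[:2]: print(q,x["p"],x["location"],px2w(f,*x["location"]), px2w(f,*x["location"],{"peg":.165,"peg_tip":.2148}[q]))
m=finder.masks_of("wrist","peg")
for x in m[:2]: 
    P=cloud(f,x["pixels"]); print(x["p"],x["location"],len(P),P.min(0),P.max(0))
np.save("pegmask.npy",m[0]["pixels"])
print(monitor.get_clock())
```

```text
pin_pan 0.72 ((624.4634399414062, -220.5469970703125), (156.118896484375, 107.31155395507812), 89.49885559082031) [ 0.62012291 -0.21691856  0.        ]
plug_tray 0.68 ((479.73260498046875, -196.8873291015625), (259.3544006347656, 89.88127136230469), 76.54656982421875) [ 0.45542651 -0.25671487  0.        ]
peg 0.79 [22.4, 251.2] [0.63369179 0.27216097 0.17547118] [0.63567579 0.27273534 0.165     ]
peg 0.31 [242.5, 258.0] [0.40388284 0.21472224 0.03551004] [0.46580443 0.22958228 0.165     ]
peg_tip 0.76 [81.6, 251.7] [0.59411651 0.26268072 0.21494526] [0.59412123 0.26268349 0.2148    ]
0.78 [52.0, 250.5] 826 [0.5909875  0.2595955  0.16336363] [0.63536923 0.27931022 0.21819924]
6.7083
```

View pics/w2.png

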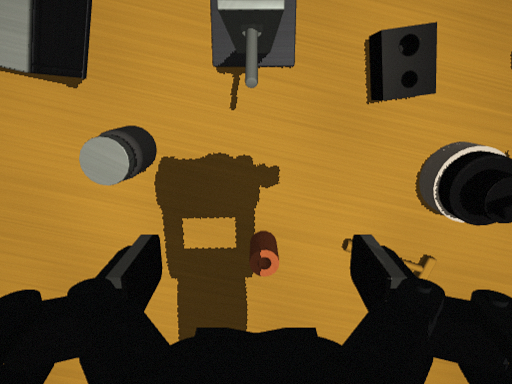

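Run:
```python
from h import *
yaw=np.radians(-59.5); c=[0.5402,-0.0303]
env.reach([*c,0.33],down(yaw)); env.movel([*c,0.27])
print(monitor.get_joints().round(3),monitor.get_clock()) if hasattr(monitor.get_joints(),'round') else print(monitor.get_joints())
env.close_gripper(effort=60)
print("gap",monitor.get_finger_gap(),monitor.get_gripper_force(),monitor.get_contact_force(),monitor.get_ft_torque(),monitor.get_clock())
j=np.array(monitor.get_joints()); j0=j[5]; t0=np.array(monitor.get_ft_torque())[2]
for i in range(1,45):
    j[5]=j0-np.radians(2)*i
    env.set_joints(j)
    t=np.array(monitor.get_ft_torque())[2]; a=monitor.get_joints()[5]
    print(i,round(np.degrees(j0-a),2),round(t-t0,3),round(monitor.get_gripper_force(),1),round(monitor.get_clock(),2))
    if abs(t-t0)>0.5: break
```

```text
[-0.272  0.489  1.615  0.     1.035  2.336] 8.4083
gap 0.14949843864731024 59.97852981090546 [-1.09411051 -0.12707349  1.61033292] [ 0.04476834  0.10719356 -0.05231201] 9.0583
1 1.96 0.032 59.9 9.31
2 3.94 0.047 59.8 9.56
3 5.93 0.024 59.8 9.81
4 7.92 0.084 59.8 10.06
5 9.92 0.086 59.8 10.31
6 11.92 0.064 59.8 10.56
7 13.92 0.059 59.9 10.81
8 15.92 0.111 59.9 11.06
9 17.92 0.061 59.9 11.31
10 19.92 0.05 59.9 11.56
11 21.92 0.051 59.9 11.81
12 23.92 0.08 59.9 12.06
13 25.92 0.034 59.9 12.31
14 27.92 0.02 59.9 12.56
15 29.92 0.011 59.9 12.81
16 31.92 0.054 59.9 13.06
17 33.92 0.089 59.9 13.31
18 35.92 0.11 59.9 13.56
19 37.92 0.128 59.9 13.81
20 39.92 0.068 59.9 14.06
21 41.92 0.091 59.9 14.31
22 43.92 0.068 59.9 14.56
23 45.92 0.053 59.9 14.81
24 47.92 0.051 59.9 15.06
25 49.92 0.059 59.9 15.31
26 51.92 0.038 59.9 15.56
27 53.92 0.046 59.9 15.81
28 55.92 0.113 59.9 16.06
29 57.92 0.05 60.1 16.31
30 59.87 -0.714 60.7 16.56
```

Run:
```python
from h import *
j=np.array(monitor.get_joints()); j[5]+=np.radians(2.0); env.set_joints(j)
print(monitor.get_ft_torque(),monitor.get_contact_force())
p=np.array(monitor.get_position()); 
print(p,env.movel([p[0],p[1],p[2]+.01],velocity=.05,guard=15),monitor.get_contact_force())
print(env.movel([p[0],p[1],p[2]+.09],guard=15),monitor.get_position(),monitor.get_contact_force(),monitor.get_finger_gap())
f=vision.grab_frame("wrist"); cv2.imwrite("pics/w3.png",f["frame"][:,:,::-1]); np.savez("w3.npz",**f)
for q in ["cap_eye","pin","pin_mid","plug"]:
    for x in finder.mark_of("wrist",q)[:1]: print(q,x["p"],x["location"],px2w(f,*x["location"]))
w=np.load("w2.npz"); f=dict(w); P=cloud(f,np.load("pegmask.npy"))
from scipy.optimize import least_squares
a=np.array([.636,.2727,.165]); 
def res(v):
    y=v[2]; d=np.array([-np.cos(y)*.6428,-np.sin(y)*.6428,.766]); o=np.array([v[0],v[1],.165]); return np.linalg.norm(np.cross(Q-o,d),axis=1)-.004
Q=P[(P[:,0]<.628)&(P[:,0]>.598)]
Q=P[(np.abs(P[:,1]-(.2727+(P[:,0]-.636)*.24))<.006)&(P[:,0]<.628)&(P[:,2]>.175)]
s=least_squares(res,[.636,.2727,np.radians(13.5)],loss="soft_l1",f_scale=.001); print(len(Q),s.x,np.degrees(s.x[2]),np.abs(s.fun).mean(),P[:,2].max())
print(monitor.get_clock(),R.from_quat(monitor.get_ee_rot()).as_euler('zyx',degrees=True))
```

```text
[ 0.04366873  0.1890015  -0.12436296] [-1.45643895 -0.28151484  1.59134527]
[ 0.54011362 -0.03042235  0.27022322] False [ 0.04966092  0.14149948 -2.04647517]
False [ 0.539919   -0.03039235  0.35918025] [-0.09932538 -0.38390336 -1.70914532] 0.1500326222531634
cap_eye 0.92 [106.3, 260.2] [ 5.96160789e-01 -3.65290499e-02  5.35979125e-04]
648 [0.63424709 0.27235209 0.22275342] 12.762831113204708 0.0004218221411719937 0.2181992408915477
18.0917 [ 1.64623712e+00 -1.01590335e-01 -1.79973003e+02]
```

View pics/w3.png

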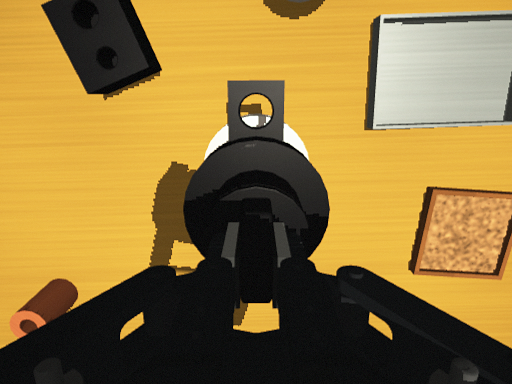

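```bash
cat >> h.py <<'E'
y_=np.radians(13.0); PR=np.array([.635,.2725,.165])
pz=np.array([-np.cos(y_)*.6428,-np.sin(y_)*.6428,.766]); py=np.array([-np.sin(y_),np.cos(y_),0]); py=-py if np.cross(py,pz)[2]<0 else py; px=np.cross(py,pz)
RT=R.from_matrix(np.c_[px,py,pz])*R.from_euler('x',np.pi)
E
python3 - <<'E'
from h import *
f=dict(np.load("w3.npz")); p=np.array(monitor.get_position()); q=R.from_quat(monitor.get_ee_rot())
e=q.inv().apply(px2w(f,106.3,260.2,.129)-p); print("eye tool",e, px,py,pz)
e=np.array([np.clip(e[0],.056,.062),e[1]*.7,.155+.079-.0025]); np.save("eye.npy",e)
t=lambda s: PR+pz*s-RT.apply(e)
env.reach(t(.14),RT.as_quat()); env.movel(t(.085))
f=vision.grab_frame("wrist"); cv2.imwrite("pics/w4.png",f["frame"][:,:,::-1]); np.savez("w4.npz",**f)
for k in ["cap_eye","peg_tip","peg"]:
    for x in finder.mark_of("wrist",k)[:1]: print(k,x["p"],x["location"],px2w(f,*x["location"]))
h=lambda X:(lambda c:c[:2]/c[2])(f["mtx"]@(f["view"]@[*X,1])[:3])[::-1]
print("expected px eye,tip,root",h(PR+pz*.085),h(PR+pz*.065),h(PR))
print(monitor.get_position(),t(.085),monitor.get_clock())
v=vision.grab_frame("side"); cv2.imwrite("pics/s4.png",cv2.resize(v["frame"][80:240,130:370],None,fx=2.2,fy=2.2)[:,:,::-1])
a=cv2.imread("pics/w4.png")[:260]; b=cv2.resize(v["frame"][60:260,230:400],None,fx=1.3,fy=1.3)[:,:,::-1]
cv2.imwrite("pics/c4.png",np.hstack([a,b[:260]]))
E
```

```text
eye tool [0.06143086 0.00284744 0.23032487] [0.74636747 0.17231251 0.6428    ] [-0.22495105  0.97437006  0.        ] [-0.62632508 -0.14459854  0.766     ]
cap_eye 0.79 [108.1, 256.3] [0.59216616 0.26341343 0.21511522]
peg_tip 0.7 [105.3, 256.8] [0.5940016  0.26349068 0.21576391]
peg 0.48 [102.0, 258.7] [0.59591801 0.26262878 0.21710112]
expected px eye,tip,root [107.17134913 257.6535929 ] [105.98688859 257.45403731] [103.27393713 256.99696457]
[0.39027675 0.21801531 0.36873935] [0.39046477 0.21809023 0.36795484] 19.925
```

View pics/c4.png

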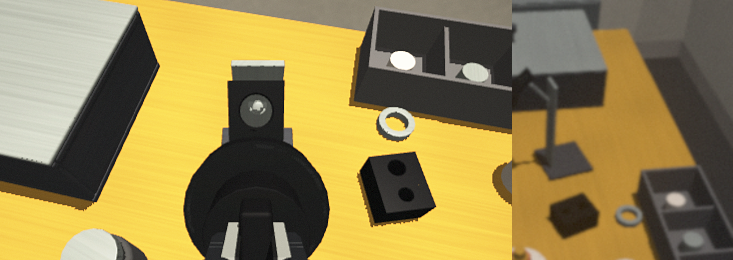

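Run:
```python
from h import *
e=np.load("eye.npy"); t=lambda s: PR+pz*s-RT.apply(e)
print(env.movel(t(.05),velocity=.06,guard=6),monitor.get_contact_force())
print(env.movel(t(.019),velocity=.06,guard=8),monitor.get_contact_force(),monitor.get_position(),t(.019))
env.release(); env.hold(.3)
p=np.array(monitor.get_position()); env.movel(p+pz*.09,velocity=.12)
env.movel(p+pz*.13+[0,0,.03],velocity=.2)
env.hold(.3)
f=vision.grab_frame("wrist"); cv2.imwrite("pics/w5.png",f["frame"][:,:,::-1])
env.reach([.5,0.0,.40],down(0.2))
print(monitor.get_clock())
v=vision.grab_frame("side"); w=vision.grab_frame("wrist"); np.savez("w5.npz",**w)
a=cv2.resize(f["frame"][:260],None,fx=.75,fy=.75); b=cv2.resize(v["frame"][60:260,230:400],(332,390)); c=cv2.resize(w["frame"],None,fx=.75,fy=.75)
o=np.zeros((490,720,3),np.uint8); o[:a.shape[0],:a.shape[1]]=a; o[195:195+288,:384]=c[:288]; o[:390,388:]=b
cv2.imwrite("pics/c5.png",o[:,:,::-1])
for q in ["pin","pin_mid","plug"]:
    for x in finder.mark_of("wrist",q)[:1]: print(q,x["p"],x["location"],px2w(w,*x["location"]))
    for x in finder.masks_of("wrist",q)[:1]:
        P=cloud(w,x["pixels"]); print(" mask",x["p"],len(P),P.mean(0),P.min(0),P.max(0))
        T=P[P[:,2]>P[:,2].max()-.006]; print(T.mean(0))
```

```text
False [ 0.28223312 -0.21055076 -1.84621934]
True [-0.45653453  0.12754922 -1.36032807] [0.4295876  0.2270578  0.31804024] [0.43180222 0.22763373 0.31739884]
24.9083
 mask 0.83 731 [ 0.54144197 -0.02866717  0.08096667] [ 0.52576795 -0.04454462  0.06755437] [ 0.55450316 -0.0164719   0.09064981]
[ 0.54028089 -0.030164    0.08841174]
pin_mid 0.66 [132.6, 295.6] [ 0.54260485 -0.02624044  0.08811967]
 mask 0.93 704 [ 0.54162651 -0.02865     0.08138283] [ 0.52732329 -0.04508535  0.06779095] [ 0.55396467 -0.0164719   0.09064981]
[ 0.54028089 -0.030164    0.08841174]
plug 0.58 [127.9, 290.2] [ 0.5444488  -0.02262887  0.07228776]
 mask 0.98 601 [ 0.54317013 -0.02694875  0.06456951] [ 0.52231726 -0.04854696  0.00993209] [ 0.55889889 -0.01148535  0.0720719 ]
[ 0.54187725 -0.02898439  0.06856049]
```

View pics/c5.png

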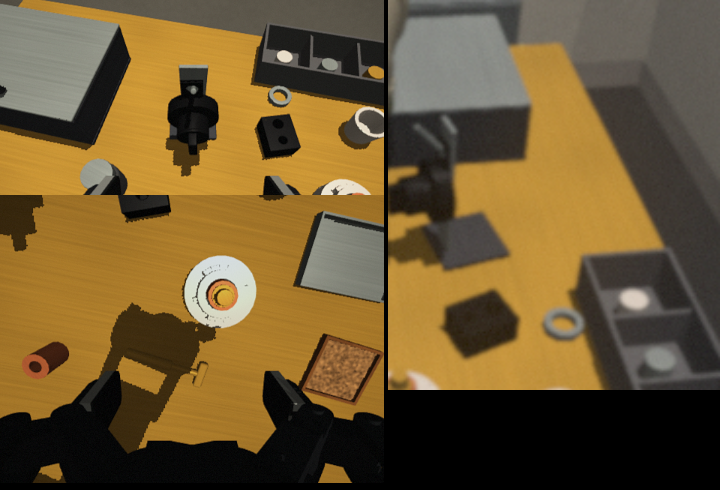

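Run:
```python
from h import *
c=[.5403,-.0302]; Q=down(0.2)
env.reach([*c,.30],Q); env.movel([*c,.245],guard=10); env.close_gripper(effort=40)
print("gap",monitor.get_finger_gap(),monitor.get_gripper_force(),monitor.get_contact_force())
print(env.movel([*c,.335],velocity=.12,guard=15),monitor.get_contact_force(),monitor.get_finger_gap())
f=vision.grab_frame("wrist"); 
v=vision.grab_frame("side")
cv2.imwrite("pics/c6.png",np.hstack([f["frame"],cv2.resize(v["frame"][180:340,160:320],(288,384),)])[:,:,::-1])
for q in ["pin","plug"]:
    for x in finder.masks_of("side",q)[:1]:
        P=cloud(v,x["pixels"]); print(q,x["p"],len(P),np.median(P,0),P.min(0),P.max(0))
print(monitor.get_clock())
```

```text
gap 0.21115461480952727 39.056169390678406 [-1.619318   -0.33214751  4.1008089 ]
False [ 0.41491929 -0.15295714 -0.84336263] 0.21252951272086607
pin 0.62 66 [ 0.53696992 -0.03621259  0.13754753] [ 0.52515593 -0.03934347  0.11991003] [ 0.54367202 -0.02355091  0.16702277]
plug 0.6 70 [ 0.53688117 -0.03610935  0.13641435] [ 0.52515593 -0.03934347  0.11675654] [ 0.54357847 -0.02355091  0.16702277]
28.075
```

View pics/c6.png

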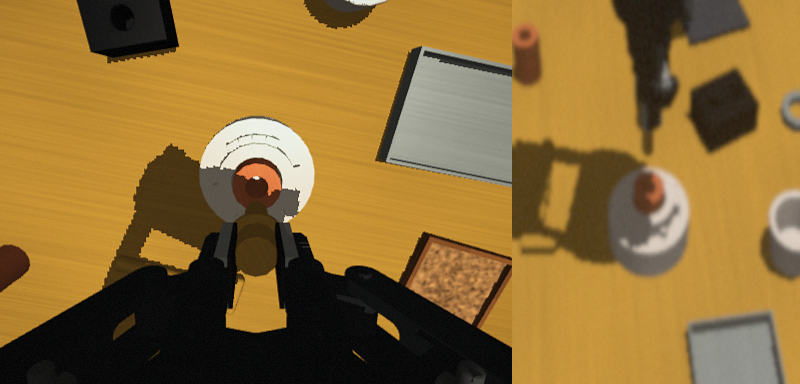

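Run:
```python
from h import *
c=[.622,-.218]; Q=down(0.2)
env.reach([*c,.30],Q); print(env.movel([*c,.232]),env.movel([*c,.217],velocity=.03,guard=5),monitor.get_position())
env.release(); env.movel([*c,.33],velocity=.2)
c=[.5410,-.0296]
env.reach([.50,-.06,.38],Q)
f=vision.grab_frame("wrist"); cv2.imwrite("pics/c7.png",f["frame"][:,:,::-1])
for q in ["pin","plug","plug_tray","pin_pan"]:
    for x in finder.masks_of("wrist",q)[:1]:
        P=cloud(f,x["pixels"]); T=P[P[:,2]>P[:,2].max()-.005]; print(q,x["p"],len(P),P.mean(0),P.min(0),P.max(0),T.mean(0),cv2.minAreaRect((T[:,:2]*1000).astype(np.float32)))
    for x in finder.mark_of("wrist",q)[:1]: print(" mark",x["p"],px2w(f,*x["location"]))
print(monitor.get_clock())
```

```text
False True [ 0.62212484 -0.21803898  0.22034514]
pin 0.91 1200 [ 0.6208301  -0.21484251  0.04944824] [ 0.607714   -0.26674713  0.00165109] [ 0.64422381 -0.20364597  0.06539272] [ 0.62158443 -0.21735787  0.06327634] ((621.9949340820312, -217.4053497314453), (19.476877212524414, 19.524072647094727), 61.77128219604492)
 mark 0.72 [ 0.46017032 -0.25274563  0.00644134]
plug 0.67 1358 [ 0.54045168 -0.03023751  0.06406608] [ 0.5215587  -0.04881722  0.00992269] [ 0.55894037 -0.01160471  0.07090781] [ 0.54042974 -0.03035437  0.06851236] ((540.11474609375, -30.846176147460938), (36.8199348449707, 36.612030029296875), 10.619105339050293)
 mark 0.76 [ 0.5345942  -0.03003795  0.01143939]
plug_tray 0.67 6493 [ 0.46094854 -0.26189433  0.00751599] [ 0.40010908 -0.31324479 -0.00127434] [ 0.50834858 -0.20593326  0.01490195] [ 0.4680342  -0.26661968  0.01241621] ((453.98565673828125, -257.643798828125), (101.74339294433594, 100.05694580078125), 84.53759002685547)
 mark 0.6 [ 0.45942143 -0.25242328  0.00663046]
pin_pan 0.73 14614 [ 0.62676443 -0.21389689  0.00603693] [ 0.57295222 -0.29798003 -0.00170241] [ 0.67974845 -0.14270635  0.0474154 ] [ 0.61545987 -0.22013218  0.04605284] ((620.8787231445312, -216.51487731933594), (27.562435150146484, 9.581668853759766), 29.539688110351562)
 mark 0.8 [ 0.61928064 -0.21302709  0.00268297]
32.5917
```

View pics/c7.png

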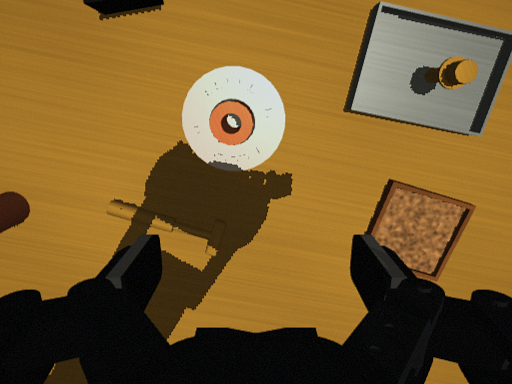

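Run:
```python
from h import *
c=[.5403,-.0305]; Q=down(0.2)
env.reach([*c,.29],Q); print(env.movel([*c,.228],velocity=.1,guard=10)); env.close_gripper(effort=35)
z0=monitor.get_position()[2]
print("gap",monitor.get_finger_gap(),monitor.get_gripper_force(),monitor.get_contact_force(),z0)
print(env.movel([*c,.32],velocity=.1,guard=15),monitor.get_contact_force(),monitor.get_finger_gap(),monitor.get_gripper_force())
t=[.455,-.257]
env.reach([*t,.30],Q); env.movel([*t,z0+.008]); print(env.movel([*t,z0-.012],velocity=.03,guard=4),monitor.get_position(),z0)
env.release(); env.hold(.2); env.movel([*t,.32],velocity=.15)
env.reach([.44,-.10,.42],Q)
f=vision.grab_frame("wrist"); v=vision.grab_frame("side"); s=vision.grab_frame("scene")
o=np.zeros((520,768,3),np.uint8); o[:288,:384]=cv2.resize(f["frame"],(384,288)); o[:288,384:]=cv2.resize(v["frame"],(384,288)); o[290:520,:384]=cv2.resize(s["frame"][110:340,130:514],(384,230))[:, :384]
o[290:520,384:768]=cv2.resize(v["frame"][90:205,200:392],(384,230))
cv2.imwrite("pics/c8.png",o[:,:,::-1])
for cam,F in (("wrist",f),("side",v)):
    for x in finder.masks_of(cam,"plug")[:3]:
        P=cloud(F,x["pixels"]); T=P[P[:,2]>P[:,2].max()-.006]; print(x["p"],len(P),T.mean(0),P.max(0))
print(monitor.get_clock())
```

```text
False
gap 0.4336959515095285 34.75066088140011 [-1.29453954  1.53331069  5.32428418] 0.22859768791570104
False [ 0.09280578  0.04518013 -0.41200156] 0.42930172653391974 35.08331123739481
True [ 0.45508218 -0.25706908  0.2235922 ] 0.22859768791570104
0.63 1621 [ 0.45528338 -0.25615807  0.06335241] [ 0.47365423 -0.23761337  0.06565359]
0.78 631 [ 0.45347972 -0.25872569  0.06214681] [ 0.47251919 -0.21224243  0.06576845]
0.7 61 [0.59608196 0.25940875 0.21184176] [0.64904893 0.47075915 0.21503969]
0.57 1155 [ 0.43884763 -0.247217    0.06071638] [ 0.50523025 -0.20451732  0.06165647]
40.025
```

View pics/c8.png

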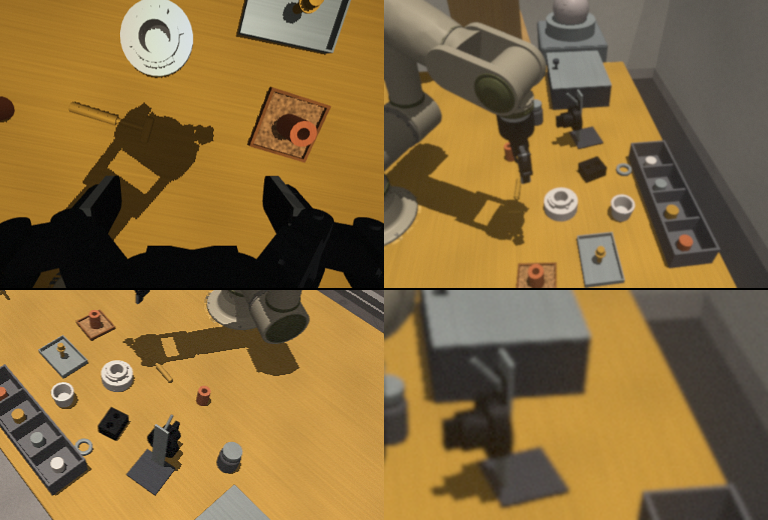

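The pictures show the cap hanging on the peg, the pin standing in the pan, the plug upright at the centre of the tray, and the bystanders where they were.

```bash
python3 -c "
from bench import job; print(job.hand_in())"
```

```text
the job is handed in; nothing more can be done
None
```

The job is handed in at about 40 s on the robot's clock: the cap hangs on the peg, the pin stands in the pan, the plug is upright in the tray, and the last pictures show the other things where they were.

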